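Fit the cooking thermometer through the clip on the saucepan

TASK

Take the dial thermometer that stands leaning in the glass tumbler and fit it to the saucepan on the hob: pass its stem down through the slanting sleeve of the clip on the pan's rim and lower it, without letting it drop, until the flange under the dial sits fully home on the sleeve's mouth, so that the tip hangs inside the pan. Let go of it there, leave the pan where it stands and the tumbler upright, and do not shove the other things about.

Things in the scene. Friction and masses are not known exactly. Their poses are not given: they have to be found in the camera images.
- thermometer: steel cooking thermometer, 60 g: round dial case with a white face on a thin straight stem, round about its axis; at the start it leans in the tumbler, dial up. Origin: middle of the flange's underside; z along the axis, out through the dial. Along z, mm: stem 6 wide from -130 (rounded tip) to 0, flange 35 wide 0 to 3, neck 17 wide 3 to 16, dial case 46 wide 16 to 32
- stem_tip (a point): the rounded tip of the thermometer's stem, 130 mm below the flange
- pan_clip: the clip's dark steel sleeve, fixed to the rim on the pan's near right side, leaning outwards 30 degrees from vertical. Origin: middle of its mouth, 145 mm above the worktop; z up and outwards along the bore. Bore 8.6 mm wide from z = -32 to -10, flaring to 22 mm inside, 27 mm outside at z = 0. With the thermometer home the two origins meet and the z axes agree
- saucepan: steel saucepan 181 mm across and 104 mm high, open, 1.5 kg, loose on the hob, whose top is 5 mm above the worktop; loop handles at its +y and -y sides reach 123 mm from its axis at 84 mm height. Origin: middle of its underside; z up; the clip is at its -x side, mouth of the sleeve 91 mm from the axis and 140 mm up
- tumbler: clear glass tumbler 81 mm across, 92 mm high, floor 11 mm thick, on the right-hand worktop. Origin: middle of its underside, z up; the thermometer leans about 38 degrees over its -x rim, dial and 30 mm of stem above it
- yogurt_tub: white printed yogurt tub, 72 mm across, 71 mm high, a bystander. Origin: middle of its underside
- spice_jar: spice jar with a black cap, 41 mm across, 105 mm high, a bystander that stands a little farther back. Origin: middle of its underside
- spoon: steel spoon 188 mm long lying on the worktop in front of the hob, a bystander. Origin: its middle, underside

How it is judged:
By the outcome, as a careful person would: the job done as asked, in the order asked, and still so for the second after the job is handed in, with the robot touching nothing.
It also fails if it takes over 51 s, if anything falls off the work surface, if the arm or the gripper's body presses on something with over 40 N, if the wrist force passes 120 N, or if a joint passes its speed limit or range.

ROBOT

A 6-joint arm with a two-finger parallel gripper is mounted at the origin on a cart in front of the work surface, level with it; the furniture and walls round the work are solid. World frame = base frame: x ahead of the robot, y to its left, z up, the work surface at z = 0. Lengths are in m, angles in rad, forces in N, time in s.
With the tool pointing down it reaches from about 0.275 to 0.75 m from the base axis. Payload 10.2 kg.
Tool frame: the origin (TCP) lies midway between the tips of the shut fingers; the grasp point (between the pads) lies 19 mm behind it (env.hold_point_z is the distance from the TCP to the grasp point, in m); z points along the fingers, y is the line along which they close (so a half turn about z gives the same grasp; the last joint's range is limited). The gripper opens to 85 mm and grips with 20 to 120 N. Pads are 22 mm wide; open, the fingers measure 114 mm over their backs; the gripper's body (76 mm by 85 mm) begins 54 mm behind the grasp point. The pads swing forward as they close: fully open they stand 13 mm farther back than shut.
Start: joints at [-1.527, 0.313, 1.498, -0, 1.331, -0.223], TCP at [0.138, -0.506, 0.231] pointing down, gripper open.
Joint ranges: [-2.94, 2.94], [-0.97, 2.17], [0.19, 2.56], [-1.23, 4.37], [0.02, 3.11], [-2.88, 2.88]. Speed limits (rad/s): [2.39, 2.39, 3.01, 3.14, 3.14, 3.14].

INTERFACE

Orientations are given as a unit quaternion [x, y, z, w].
In Python, from bench import env, kinematics, monitor, eyes, job gives the robot as it stands. The module is installed in compiled form; this text tells all that it offers. Calls block until the motion is done:
- env.reach(position, orientation): joint-space move of the TCP to a pose.
- env.movel(position, velocity=0.15, frame=None, guard=None): straight line of the TCP; frame=None keeps the orientation; velocity is the mean speed in m/s. With guard (N) it stops when the force on the tool has changed by that much, and returns True; else False.
- env.set_joints(angles): joint-space move.
- env.release() and env.close_gripper(effort=None): open the fingers fully, or close them until they stop; effort is the grip in N (None keeps the last).
- env.hold(seconds).
- kinematics.ik(position, orientation): joint angles nearest the present ones, or None.
- monitor.sense(): the state.
- eyes.grab_frame(name): name is "side" or "top"; returns a dict with "frame" (480x640x3 uint8, red, green, blue), "mtx" (3x3 intrinsics, pixels), "k1" (the pictures are not rectified: a ray, as slopes to the right and down, at radius r is drawn at 1 + k1 r^2 times it, then the intrinsics apply), "view" (4x4, takes a point from world to camera coordinates). Camera axes: x right, y down, z forward; pixel columns grow to the right and rows downward; lengths in m; the calibration is good to about 2 mm. A picture is of the moment at which its call begins. There is no depth.
A pose or a line that the arm cannot do raises env.MotionError and nothing moves.
- job.hand_in(): hands the job in; it is judged then, once.
The state is a dict: "clock": time; "joints": joint angles; "qvel": joint speeds; "joint_efforts": joint torques, N m; "position": TCP position; "ee_rot": TCP orientation; "contact_force": force on the tool from outside, world axes, zero at the start; "ft_torque": the same for the moment, N m; "finger_gap": opening from 0.0 (shut) to 1.0 (fully open); "gripper_force": force on a finger pad.
Only numpy, scipy, OpenCV 4.12 (cv2) and the standard library are available. Lean on these libraries where they do the work, as an engineer would, in place of code of your own. Each camera call takes 0.05 s, during which the arm holds its last target. There are 200 camera calls.

## Working session

There is one attempt and no reset: what is moved stays moved. The work goes in short steps, each a Python script; the robot and the scene stay as the last script left them, time stands still between calls to the robot, and variables do not carry over. Pictures are saved under pics/ and viewed, at most 13 in all, crops included, and the job is handed in when it is done.

```bash
mkdir -p pics; python3 - <<'E'
from bench import env, kinematics, monitor, eyes, job
import cv2, numpy as np
for n in("side","top"):
    f=eyes.grab_frame(n); cv2.imwrite(f"pics/{n}0.png",f["frame"][:,:,::-1]); print(n,f["mtx"].tolist(),f["k1"],np.round(f["view"],4).tolist())
s=monitor.sense(); print(s, env.hold_point_z)
E
```

```text
side [[436.85982642317043, 0.0, 320.17582862180103], [0.0, 436.85982642317043, 229.3553137243782], [0.0, 0.0, 1.0]] -0.01911271860272408 [[0.9999, -0.0094, -0.0115, -0.6004], [-0.0148, -0.6735, -0.7391, 0.0315], [-0.0008, 0.7391, -0.6735, 1.206], [0.0, 0.0, 0.0, 1.0]]
top [[479.6843798640131, 0.0, 307.83407553182354], [0.0, 479.6843798640131, 231.28134074738355], [0.0, 0.0, 1.0]] -0.09520324860530863 [[0.0227, -0.9997, -0.0031, -0.0854], [-0.9941, -0.0223, -0.1061, 0.5746], [0.106, 0.0055, -0.9944, 1.1107], [0.0, 0.0, 0.0, 1.0]]
{'clock': 0.1, 'joints': array([-1.52738832e+00,  3.13391914e-01,  1.49837316e+00, -2.73626663e-06,
        1.33103139e+00, -2.23399156e-01]), 'qvel': array([-1.12476337e-04, -1.56514692e-03, -1.08941349e-03,  7.49126758e-04,
       -7.53707361e-05, -4.90960311e-04]), 'joint_efforts': array([ 2.21032205e-03, -4.12896180e+01, -2.60141981e+01, -2.15635155e-04,
        3.04235691e-03,  1.36200845e-05]), 'position': array([ 0.13839502, -0.50617916,  0.23078887]), 'ee_rot': array([ 9.91114708e-01,  1.33008546e-01,  5.27726694e-05, -5.99592993e-04]), 'contact_force': array([ 0.02138295, -0.71635396, -0.23486915]), 'ft_torque': array([ 0.00455325, -0.00024594,  0.0021457 ]), 'gripper_force': 0.0, 'finger_gap': 0.9993293532277667} 0.0187
```

View pics/side0.png

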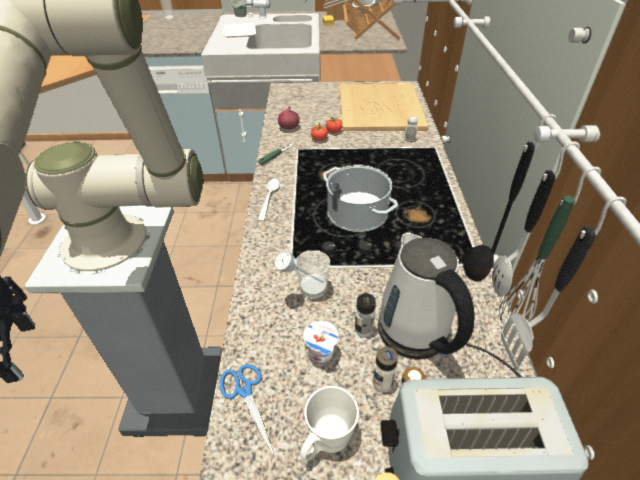

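View pics/top0.png

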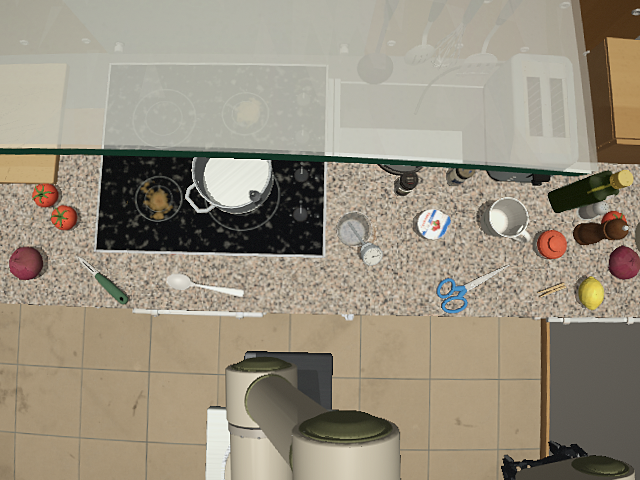

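The side view shows the dial at (285,262), the tumbler at (313,275), and the pan at (358,197) with its clip near (334,187). In the top view the dial is at (372,254), the tumbler at (353,228), and the clip near (254,196). Next I'll view enlarged crops.

```bash
cat > h.py <<'E'
from bench import env, kinematics, monitor, eyes, job
import cv2, numpy as np
from scipy.spatial.transform import Rotation as R
from scipy.optimize import least_squares
def ray(f,uv):
    K=f["mtx"]; d=np.array([f["k1"],0,0,0,0.])
    x=cv2.undistortPoints(np.array([[uv]],float),K,d)[0,0]
    V=f["view"]; r=V[:3,:3].T@np.array([x[0],x[1],1]); return -V[:3,:3].T@V[:3,3], r/np.linalg.norm(r)
def plane(f,uv,z):
    c,r=ray(f,uv); return c+r*(z-c[2])/r[2]
def tri(fa,ua,fb,ub):
    a,r=ray(fa,ua); b,s=ray(fb,ub)
    t=np.linalg.lstsq(np.c_[r,-s],b-a,rcond=None)[0]; p,q=a+r*t[0],b+s*t[1]
    return (p+q)/2, np.linalg.norm(p-q)
def proj(f,P):
    V=f["view"]; return cv2.projectPoints(np.atleast_2d(np.asarray(P,float)),cv2.Rodrigues(V[:3,:3])[0],V[:3,3],f["mtx"],np.array([f["k1"],0,0,0,0.]))[0][:,0]
def crop(f,c,w,h,s):
    im=f["frame"][c[1]:c[1]+h,c[0]:c[0]+w,::-1]; return cv2.resize(im,None,fx=s,fy=s,interpolation=cv2.INTER_CUBIC)
E
python3 - <<'E'
from h import *
s=eyes.grab_frame("side");t=eyes.grab_frame("top")
print(ray(s,(320,240)),ray(t,(320,240)))
a=np.hstack([crop(s,(265,240),80,60,5),crop(t,(325,205),80,60,5)])
b=np.hstack([crop(s,(315,160),80,60,5),crop(t,(190,160),80,60,5)])
cv2.imwrite("pics/c1.png",np.vstack([a,b]))
P,e=tri(s,(285,262),t,(372,254));print("dial",P,e)
P,e=tri(s,(335,187),t,(254,196));print("clip",P,e)
E
```

```text
(array([ 0.60181742, -0.87578158,  0.82864091]), array([-0.00161278,  0.72252581, -0.69134207])) (array([ 0.4554478 , -0.07860221,  1.16511626]), array([ 0.08846871, -0.02029294, -0.99587222]))
dial [ 0.52104273 -0.21273895  0.12847403] 0.0029049128859204416
clip [0.64044708 0.04596194 0.13804224] 0.0019381363950742125
```

View pics/c1.png

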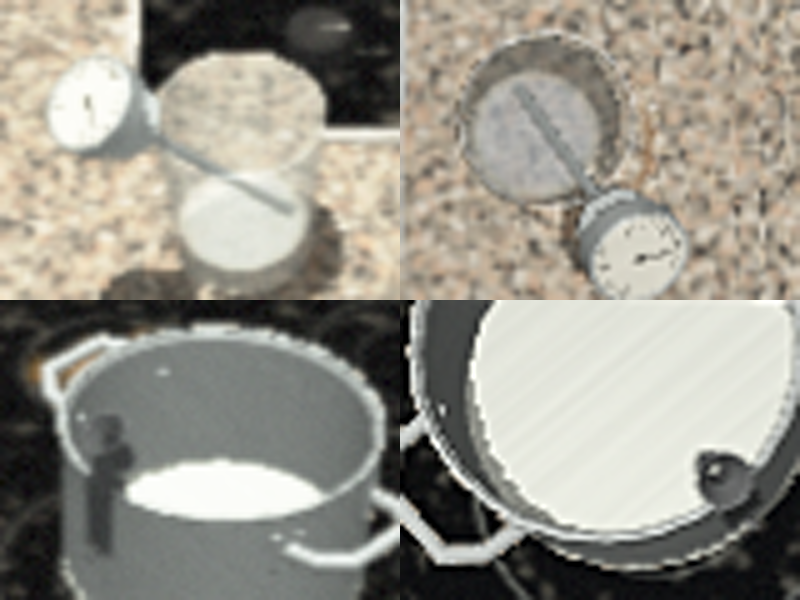

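The crops show the dial face centre at side (283,260.6) and top (372.4,255), and the stem tip at side (323,282.4) and top (349,223). The sleeve mouth is at side (336,187) and top (255,196), and the pan rim is clear in both views. I'll compute the poses from these.

```bash
python3 - <<'E'
from h import *
s=eyes.grab_frame("side");t=eyes.grab_frame("top")
S=lambda x,y:(315+x/5-.4,160+y/5-.4)
T=lambda x,y:(190+x/5-.4,160+y/5-.4)
sp=[(75,75),(100,50),(150,35),(200,28),(260,33),(310,45),(350,68),(375,95),(384,130),(62,110),(70,140),(370,165),(345,190)]
tp=[(12,40),(30,100),(60,150),(120,215),(160,238),(220,245),(280,230),(340,200)]
def fit(P):
    r=least_squares(lambda q:np.hypot(P[:,0]-q[0],P[:,1]-q[1])-.0905,[.7,.1],loss='soft_l1',f_scale=.002);return r.x,np.abs(r.fun).mean()
A=np.array([plane(s,S(*p),.109) for p in sp]);B=np.array([plane(t,T(*p),.109) for p in tp])
for P in(A,B,np.r_[A,B]):print("pan",*fit(P))
c=fit(np.r_[A,B])[0]
ms,mt=plane(s,S(105,135),.145),plane(t,T(325,180),.145)
print("mouth",ms,mt,tri(s,S(105,135),t,T(325,180)))
m=(ms+mt)/2;d=m[:2]-c;print("dist",np.linalg.norm(d),"yaw",np.degrees(np.arctan2(d[1],d[0])))
D,e1=tri(s,(265+90/5-.4,240+103/5-.4),t,(325+237/5-.4,205+250/5-.4))
Q,e2=tri(s,(265+292/5-.4,240+212/5-.4),t,(325+117/5-.4,205+88/5-.4))
a=D-Q;L=np.linalg.norm(a);a/=L
print("dial",D,e1,"tip",Q,e2,L,"axis",a,np.degrees(np.arccos(a[2])),np.degrees(np.arctan2(a[1],a[0])))
# handles
print(plane(s,S(45,75),.089),plane(s,S(325,255),.089),plane(t,T(40,255),.089))
E
```

```text
pan [0.70874494 0.09987058] 0.0015079036073437208
pan [0.70717582 0.09758051] 0.0017693716248913596
pan [0.70812048 0.09918691] 0.001846319932651457
mouth [0.64262543 0.03869921 0.145     ] [0.63912386 0.04373413 0.145     ] (array([0.64145429, 0.04447231, 0.14030275]), np.float64(0.0029362784891454156))
dist 0.08878372915243418 yaw -139.23654462351556
dial [ 0.51776426 -0.21227128  0.13416531] 0.0003981240472377831 tip [ 0.6045084  -0.16914514  0.00905981] 0.002890906569012811 0.1582270389374276 axis [-0.54822573 -0.27255861  0.79067083] 37.75175446928527 -153.56504574510524
[0.61308143 0.17263609 0.089     ] [0.75799571 0.00575792 0.089     ] [0.61195334 0.17968195 0.089     ]
```

```bash
cat >> h.py <<'E'
def quat(a,flip=1):
    z=-np.asarray(a)/np.linalg.norm(a); y=flip*np.cross([0,0,1],z); y/=np.linalg.norm(y)
    return R.from_matrix(np.c_[np.cross(y,z),y,z]).as_quat()
D0=np.array([.51776,-.21227,.13417]); A0=np.array([-.54823,-.27256,.79067])
M=np.array([.640,.041,.145]); yaw=np.radians(-139.3); AC=np.array([.5*np.cos(yaw),.5*np.sin(yaw),np.cos(np.pi/6)])
E
python3 - <<'E'
from h import *
for fl in(1,-1):
    print(fl,"pick",kinematics.ik(D0+.08*A0,quat(A0,fl)),"\n place",kinematics.ik(M+.16*AC,quat(AC,fl)),kinematics.ik(M,quat(AC,fl)))
q=min((quat(A0,f) for f in(1,-1)),key=lambda q:np.abs(kinematics.ik(D0+.08*A0,q)-monitor.sense()["joints"]).max())
env.reach(D0+.08*A0,q)
s=monitor.sense();print(s["clock"],s["position"],s["joints"])
f=eyes.grab_frame("side");g=eyes.grab_frame("top")
cv2.imwrite("pics/pre.png",np.hstack([crop(f,(225,190),130,140,3),crop(g,(310,180),130,140,3)]))
E
```

```text
1 pick None 
 place [-0.43197346  0.22572237  1.56401898  0.51681286  1.16920578 -2.87483929] None
-1 pick [-0.99855055  0.2481822   1.83073545  0.74646072  1.11088192 -0.2497165 ] 
 place [-0.43197346  0.22572237  1.56401898  0.51681286  1.16920578  0.26675336] [-0.29270518  0.47865794  1.592078    0.58887269  0.86175332  0.22455684]Traceback (most recent call last):
  File "<stdin>", line 4, in <module>
  File "<stdin>", line 4, in <lambda>
TypeError: unsupported operand type(s) for -: 'NoneType' and 'float'
```

Flip −1 works for both the pick and the place.

```bash
python3 - <<'E'
from h import *
env.reach(D0+.08*A0,quat(A0,-1))
s=monitor.sense();print(s["clock"],s["position"],s["contact_force"])
f=eyes.grab_frame("side");g=eyes.grab_frame("top")
cv2.imwrite("pics/pre.png",np.hstack([crop(f,(225,190),130,140,3),crop(g,(310,180),130,140,3)]))
E
```

```text
1.8583 [ 0.47373725 -0.23482741  0.19755433] [ 0.26747141  0.53877699 -0.34581298]
```

View pics/pre.png

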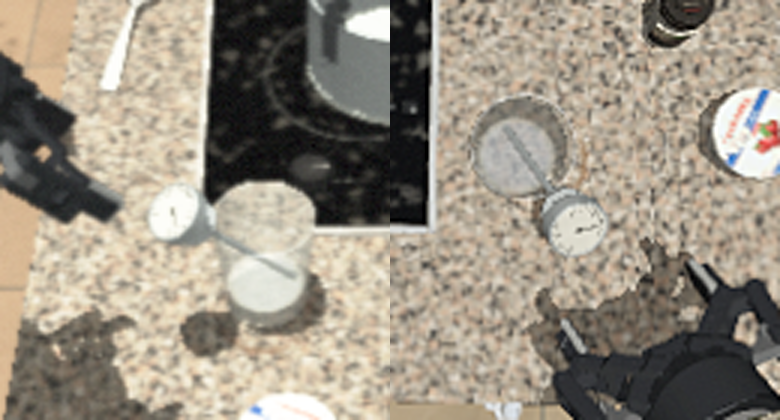

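The open fingers straddle the dial's line of approach: fingertips at crop (570,340) and (700,275), dial at (577,228). I'll advance and grip, then lift between the axis and vertical.

```bash
python3 - <<'E'
from h import *
q=quat(A0,-1)
hit=env.movel(D0-.030*A0,velocity=.1,guard=8); s=monitor.sense();print(hit,s["clock"],s["position"]-D0,s["contact_force"])
if not hit:
    env.close_gripper(40); s=monitor.sense();print(s["clock"],s["finger_gap"],s["gripper_force"],s["contact_force"])
    f=eyes.grab_frame("side");g=eyes.grab_frame("top")
    cv2.imwrite("pics/grip.png",np.hstack([crop(f,(245,210),100,100,4),crop(g,(320,190),100,100,4)]))
E
```

```text
False 3.2083 [ 0.01646552  0.00781745 -0.02325406] [ 0.79882785  0.42372912 -0.7478594 ]
3.6583 0.5257076614743805 40.429455041885376 [-1.85204684  0.33353884  1.44979916]
```

View pics/grip.png

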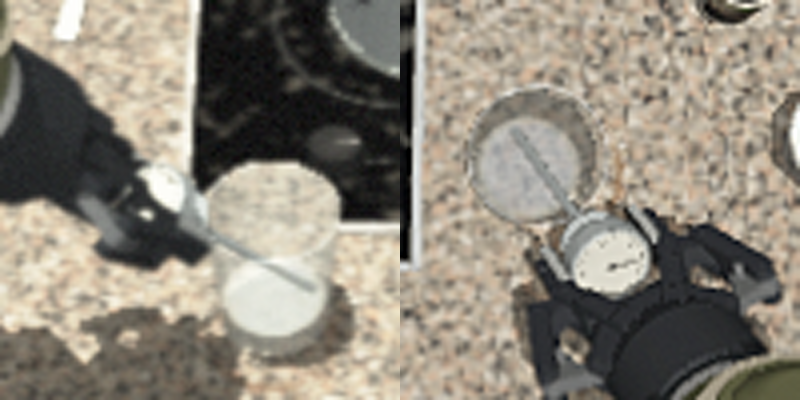

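The dial case is held between the pads (gap 0.526, about 45 mm) and the tumbler is undisturbed. Now I'll lift it out and swing to a hover above the clip.

```bash
python3 - <<'E'
from h import *
env.close_gripper(60)
p=monitor.sense()["position"]; d=A0+[0,0,1]; d/=np.linalg.norm(d)
h=env.movel(p+.15*d,velocity=.1,guard=10); s=monitor.sense();print(h,s["clock"],s["position"],s["contact_force"],s["finger_gap"])
if not h:
    env.reach(M+.195*AC,quat(AC,-1)); env.hold(.3)
    s=monitor.sense();print(s["clock"],s["position"],s["contact_force"],s["finger_gap"])
    f=eyes.grab_frame("side");g=eyes.grab_frame("top")
    np.save("f.npy",f["frame"]);np.save("g.npy",g["frame"])
    TC=proj(f,[s["position"]])[0],proj(g,[s["position"]])[0]; print(TC, proj(f,[M,M+.065*AC]),proj(g,[M,M+.065*AC]))
    cv2.imwrite("pics/hov.png",np.hstack([crop(f,(270,110),100,120,4),crop(g,(220,150),100,120,4)]))
E
```

```text
False 5.625 [ 0.49081316 -0.22576157  0.25203646] [-0.16796446 -0.61489221 -0.333156  ] 0.5234840667073998
6.825 [ 0.56597861 -0.02347136  0.31357595] [ 0.29006531 -0.68328979 -0.55611668] 0.522394471516885
(array([303.25441323, 143.19785541]), array([279.91936193, 219.69099162])) [[334.56116278 186.08427915]
 [325.16754552 173.0940446 ]] [[255.87609875 195.22611774]
 [262.76729625 202.36435564]]
```

View pics/hov.png

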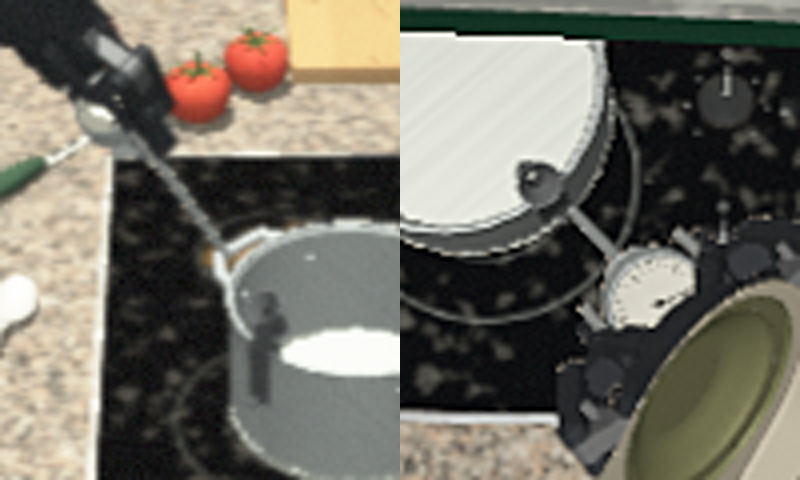

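The thermometer hangs in line with the sleeve: tip near side (325,173) and top (262,202), mouth near side (336,186) and top (256,195). I'll zoom in to compare the tip and stem line with the sleeve accurately.

```bash
python3 - <<'E'
from h import *
f=np.load("f.npy");g=np.load("g.npy")
cv2.imwrite("pics/z.png",np.hstack([crop({"frame":f},(298,140),50,70,8),crop({"frame":g},(245,180),50,70,8)]))
E
```

```text
(no output)
```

View pics/z.png

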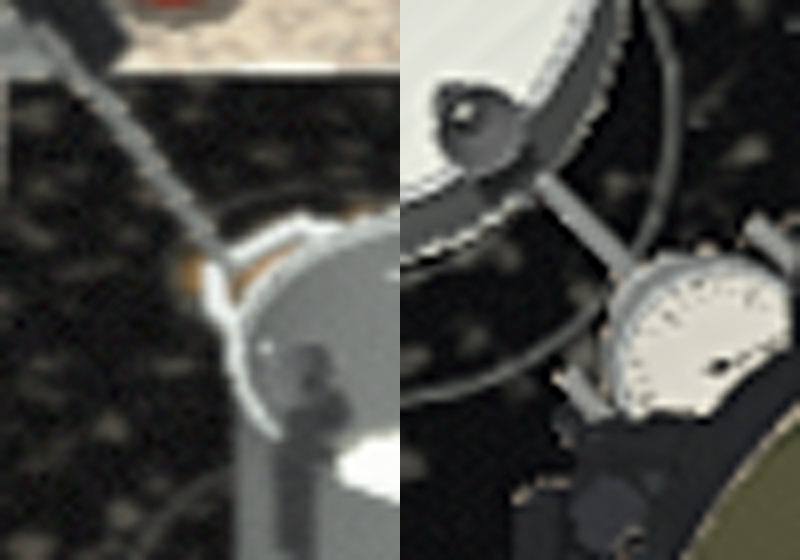

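The mouth centre reads about side (333.8,185.9) and top (255.2,195.9), which matches my model to about 1 px. The stem looks 2–3° off the sleeve axis, so I'll fit it at sub-pixel level and correct.

```bash
cat >> h.py <<'E'
def stem(f,p0,p1,ax,w=4,thr=75):
    """stem centre line between pixel guesses p0,p1: per-row/col centroids of bright pixels, robust line; ends returned"""
    im=cv2.cvtColor(f["frame"],cv2.COLOR_RGB2GRAY).astype(float); p0,p1=np.array(p0,float),np.array(p1,float); pts=[]
    for k in range(int(np.ceil(min(p0[ax],p1[ax]))),int(max(p0[ax],p1[ax]))+1):
        c=p0[1-ax]+(k-p0[ax])*(p1-p0)[1-ax]/(p1-p0)[ax]; j=np.arange(int(c)-w,int(c)+w+2)
        v=im[k,j] if ax==1 else im[j,k]; g=np.clip(v-thr,0,60)
        if g.sum()>60: m=(g*j).sum()/g.sum(); pts.append((m,k) if ax==1 else (k,m))
    pts=np.array(pts,np.float32); vx,vy,x,y=cv2.fitLine(pts,cv2.DIST_HUBER,0,.01,.01).ravel(); u=np.array([vx,vy]); c=np.array([x,y])
    res=np.abs((pts-c)@np.array([-vy,vx]))
    return c+u*((p0-c)@u), c+u*((p1-c)@u), res.mean()
def axis(f,a,g,b):
    n=[np.cross(ray(k,e[0])[1],ray(k,e[1])[1]) for k,e in((f,a),(g,b))]
    d=np.cross(*n); d/=np.linalg.norm(d); return d*np.sign(d[2])
E
python3 - <<'E'
from h import *
f=eyes.grab_frame("side");g=eyes.grab_frame("top")
for thr in(65,80):
    a=stem(f,(324,170.2),(310,152.3),1,thr=thr);b=stem(g,(263,203),(272,211.5),1,thr=thr)
    print(a,b)
    d=axis(f,a,g,b); print("axis",d,"tilt",np.degrees(np.arccos(d[2])),"yaw",np.degrees(np.arctan2(d[1],d[0])),"off",np.degrees(np.arccos(d@AC)))
    # point on stem: top ray at near-tip with side plane
    n=np.cross(ray(f,a[0])[1],ray(f,a[1])[1]); c,r=ray(g,b[0]); o=ray(f,a[0])[0]; P=c+r*(n@(o-c))/(n@r)
    s=monitor.sense()["position"]
    rel=P-M; print("P",P,"lateral of stem near tip vs sleeve axis",rel-(rel@AC)*AC, "along",rel@AC, "TCP lateral to stem line",(s-P)-((s-P)@d)*d,(s-P)@d)
E
```

```text
(array([324.36832746, 169.91462036]), array([310.45022778, 151.95116267]), np.float32(0.16279915)) (array([262.88464929, 203.11893516]), array([271.77033019, 211.73680725]), np.float32(0.11291545))
axis [-0.38767079 -0.3536274   0.85126906] tilt 31.65003094786149 yaw -137.629404771832 off 1.8587349834720186
P [0.61157579 0.01813057 0.21488963] lateral of stem near tip vs sleeve axis [0.00143015 0.00280937 0.00168369] along 0.0787574433595723 TCP lateral to stem line [-0.00043186  0.00022059 -0.00010503] 0.1163394512250703
(array([324.32694109, 169.95105515]), array([310.56134781, 151.87257037]), np.float32(0.16699146)) (array([262.95280236, 203.04673048]), array([271.6578676 , 211.83874916]), np.float32(0.08358887))
axis [-0.38800669 -0.34292375  0.85548472] tilt 31.186674169913758 yaw -138.52946591236588 off 1.249771185263561
P [0.61181759 0.01805542 0.21432925] lateral of stem near tip vs sleeve axis [0.00146253 0.00255409 0.00160175] along 0.07820497831866342 TCP lateral to stem line [-0.00042435 -0.00076372 -0.0004986 ] 0.11688126134918084
```

The stem is within about 1.5° of the sleeve axis, so I'll correct the tilt and lower it under guard.

```bash
cat >> h.py <<'E'
d0=np.array([-.3878,-.3483,.8534]); d0/=np.linalg.norm(d0)
v=np.cross(d0,AC); QC=(R.from_rotvec(v/np.linalg.norm(v)*np.arccos(d0@AC))*R.from_quat(quat(AC,-1))).as_quat()
def along():
    s=monitor.sense(); F=s["contact_force"]; r=s["position"]-M; print("t=%.2f along=%.4f lat="%(s["clock"],r@AC),np.round(r-(r@AC)*AC,4),"F",np.round(F,1),"Fax %.1f"%(F@AC),"gap %.4f"%s["finger_gap"],"T",np.round(s["ft_torque"],2)); return r@AC
E
python3 - <<'E'
from h import *
env.movel(M+.165*AC,velocity=.06,frame=QC); env.hold(.2); along()
for t,vel in((.13,.04),(.10,.03),(.07,.03),(.035,.03)):
    h=env.movel(M+t*AC,velocity=vel,guard=5); along()
    if h: break
f=eyes.grab_frame("side");g=eyes.grab_frame("top")
cv2.imwrite("pics/ins.png",np.hstack([crop(f,(298,130),50,70,8),crop(g,(235,170),50,70,8)]))
E
```

```text
t=7.88 along=0.1653 lat= [ 0.0001 -0.0001  0.    ] F [-0.1 -0.4 -1.3] Fax -1.0 gap 0.5242 T [-0.09  0.19  0.  ]
t=8.90 along=0.1302 lat= [ 0.0001 -0.      0.0001] F [ 0.3 -0.  -0.6] Fax -0.6 gap 0.5191 T [-0.17  0.15  0.03]
t=9.62 along=0.1070 lat= [-0.0014  0.0009 -0.0003] F [-0.2 -0.1 -0.9] Fax -0.6 gap 0.5208 T [0.14 0.16 0.12]
```

View pics/ins.png

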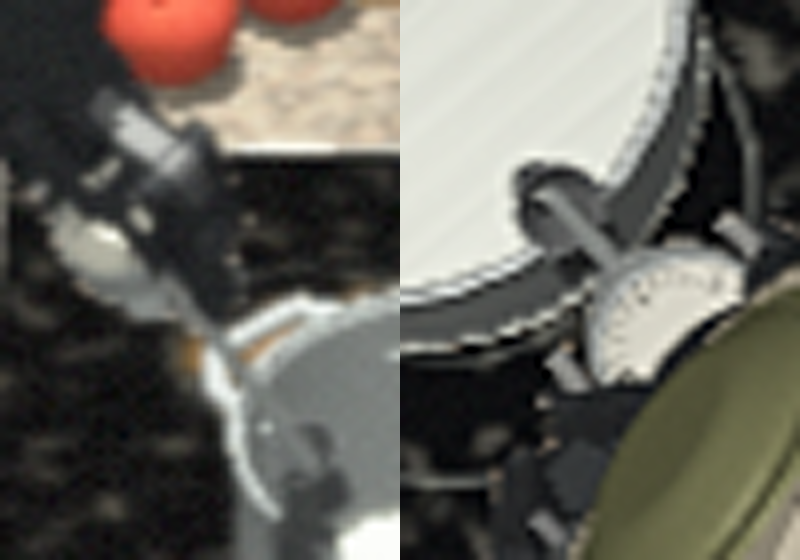

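The stem tip is inside the flare and bore: it passes into the sleeve mouth at top crop (545,185) and side crop (300,450). A light side contact stopped the move, so I'll continue in small steps that follow the sideways drift.

```bash
cat >> h.py <<'E'
def step(dz,vel=.03,guard=6):
    r=monitor.sense()["position"]-M; t=r@AC; lat=r-t*AC
    h=env.movel(M+lat+(t-dz)*AC,velocity=vel,guard=guard); print(h,end=" "); return h,along()
E
python3 - <<'E'
from h import *
along()
for i in range(5):
    h,t=step(.008)
    if h and i>1: break
E
```

```text
t=9.72 along=0.1073 lat= [-0.0014  0.0009 -0.0002] F [-0.2  1.5 -0.4] Fax -0.8 gap 0.5174 T [0.19 0.2  0.17]
False t=10.15 along=0.0991 lat= [-0.0015  0.0009 -0.0003] F [ 0.6  1.  -0.4] Fax -0.9 gap 0.5192 T [0.15 0.22 0.14]
False t=10.57 along=0.0908 lat= [-0.0016  0.0009 -0.0003] F [ 0.6  1.9 -0.6] Fax -1.4 gap 0.5195 T [0.24 0.22 0.17]
False t=11.00 along=0.0825 lat= [-0.0017  0.0009 -0.0004] F [ 0.7  1.  -0.6] Fax -1.1 gap 0.5200 T [0.21 0.17 0.16]
False t=11.43 along=0.0742 lat= [-0.0018  0.0009 -0.0005] F [ 1.1  1.5 -1.4] Fax -2.1 gap 0.5226 T [0.21 0.14 0.13]
False t=11.85 along=0.0659 lat= [-0.002   0.0009 -0.0005] F [ 0.2  1.8 -1.3] Fax -1.8 gap 0.5203 T [0.26 0.17 0.15]
```

```bash
cat >> h.py <<'E'
def cstep(dz,vel=.03,guard=6,k=.0004):
    s=monitor.sense(); F=s["contact_force"]-np.array([0,-.4,-.5]); Fl=F-(F@AC)*AC
    r=s["position"]-M; t=r@AC; lat=r-t*AC+np.clip(k*Fl,-.0008,.0008)
    h=env.movel(M+lat+(t-dz)*AC,velocity=vel,guard=guard); print(h,end=" "); return h,along()
E
python3 - <<'E'
from h import *
for i in range(6):
    h,t=cstep(.009)
    if h or t<.016: break
E
```

```text
False t=12.31 along=0.0568 lat= [-0.0022  0.0015 -0.0004] F [ 0.4  0.7 -0.4] Fax -0.7 gap 0.5198 T [0.01 0.02 0.01]
False t=12.77 along=0.0475 lat= [-0.0022  0.0019 -0.0002] F [ 0.8  1.3 -0.9] Fax -1.5 gap 0.5206 T [-0.03  0.05  0.  ]
False t=13.22 along=0.0384 lat= [-0.0021  0.0024  0.    ] F [ 1.   0.3 -0.7] Fax -1.1 gap 0.5209 T [-0.16  0.04 -0.07]
False t=13.68 along=0.0292 lat= [-0.0019  0.0027  0.0002] F [0.2 0.1 0.3] Fax 0.2 gap 0.5178 T [-0.17  0.13 -0.06]
False t=14.14 along=0.0200 lat= [-0.0018  0.003   0.0003] F [ 0.6  0.5 -0.8] Fax -1.1 gap 0.5199 T [-0.15  0.12 -0.07]
False t=14.60 along=0.0108 lat= [-0.0017  0.0032  0.0004] F [ 1.2  0.2 -2.1] Fax -2.3 gap 0.5220 T [-0.24  0.11 -0.08]
```

```bash
python3 - <<'E'
from h import *
for i in range(8):
    h,t=cstep(.003,vel=.015,guard=5,k=.0002)
    if h or t<-.010: break
env.hold(.2); along()
f=eyes.grab_frame("side");g=eyes.grab_frame("top")
cv2.imwrite("pics/home.png",np.hstack([crop(f,(305,145),50,70,8),crop(g,(235,170),50,70,8)]))
E
```

```text
False t=14.96 along=0.0077 lat= [-0.0017  0.0032  0.0004] F [ 0.5 -0.1 -0.9] Fax -0.9 gap 0.5201 T [-0.27  0.18 -0.08]
False t=15.32 along=0.0046 lat= [-0.0017  0.0032  0.0004] F [ 1.7 -0.9 -0.6] Fax -0.8 gap 0.5176 T [-0.25  0.05 -0.09]
False t=15.68 along=0.0015 lat= [-0.0015  0.0031  0.0005] F [ 0.5 -0.7 -0.2] Fax -0.2 gap 0.5154 T [-0.19  0.21 -0.01]
False t=16.03 along=-0.0016 lat= [-0.0015  0.0031  0.0005] F [ 0.4 -0.9 -0.2] Fax -0.0 gap 0.5213 T [-0.16  0.18 -0.  ]
True t=16.27 along=-0.0034 lat= [-0.0012  0.0029  0.0006] F [-3.4 -1.   4.7] Fax 5.7 gap 0.5195 T [-0.06  0.31  0.06]
t=16.47 along=-0.0034 lat= [-0.0012  0.0029  0.0005] F [-3.2 -1.3  5. ] Fax 5.9 gap 0.5229 T [-0.06  0.33  0.12]
```

View pics/home.png

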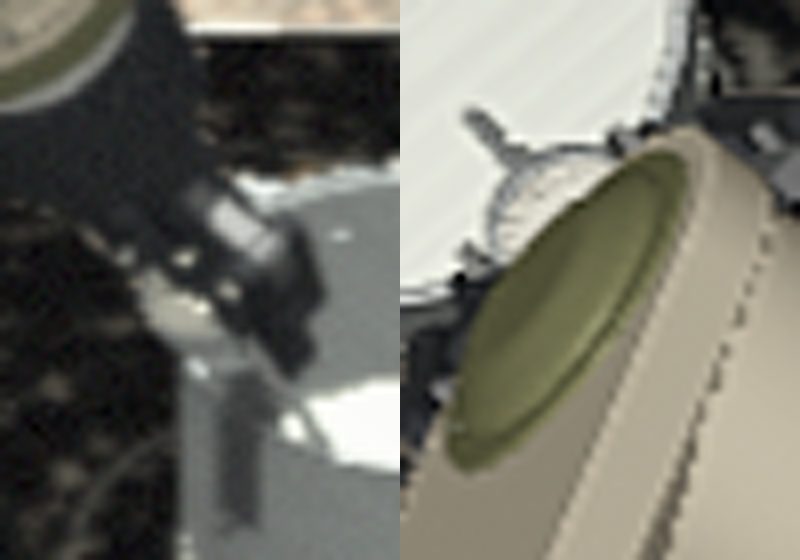

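The stem tip now shows inside the pan, at top crop (470,115), and the flange pressed on the mouth with about 6 N. I'll press slightly more to square it, then release and withdraw.

```bash
python3 - <<'E'
from h import *
step(.002,vel=.01,guard=5); env.hold(.2); along()
env.release(); env.hold(.2); along()
p=monitor.sense()["position"]
print(env.movel(p+.10*AC,velocity=.08,guard=6)); along()
q=monitor.sense()["position"]
env.reach(q+np.array([-.08,-.08,.10]),quat(AC,-1)); env.hold(.3); along()
f=eyes.grab_frame("side");g=eyes.grab_frame("top")
print(proj(f,[M,M+.032*AC]),proj(g,[M,M+.032*AC,M-.13*AC]))
cv2.imwrite("pics/end.png",np.vstack([np.hstack([crop(f,(270,140),100,75,4),crop(g,(200,150),100,75,4)]),np.hstack([crop(f,(250,220),100,75,4),crop(f,(305,150),50,37,8)[:300,:400]]) if 0 else np.hstack([crop(f,(250,220),100,75,4),cv2.resize(crop(f,(310,155),50,37,8),(400,300))])]))
E
```

```text
True t=16.77 along=-0.0035 lat= [-0.001   0.0029  0.0007] F [-4.7 -2.7  6.5] Fax 8.3 gap 0.5220 T [-0.08  0.5   0.22]
t=16.98 along=-0.0035 lat= [-0.001   0.0029  0.0006] F [-4.9 -2.5  6.3] Fax 8.1 gap 0.5208 T [-0.05  0.48  0.18]
t=17.66 along=-0.0041 lat= [-0.0014  0.0029  0.0005] F [-0.5 -0.9 -0.2] Fax 0.3 gap 0.9992 T [-0.16  0.16  0.06]
False
t=19.06 along=0.0954 lat= [-0.0017  0.0029  0.0004] F [0.4 0.2 0.4] Fax 0.2 gap 1.0017 T [-0.15  0.16 -0.04]
t=20.01 along=0.2374 lat= [-0.0276 -0.0302 -0.0234] F [-0.2  0.   0.9] Fax 0.8 gap 0.9988 T [-0.16  0.17 -0.03]
[[334.56116278 186.08427915]
 [330.0495285  179.84482908]] [[255.87609875 195.22611774]
 [259.16683838 198.63500936]
 [244.22748934 183.15656417]]
```

View pics/end.png

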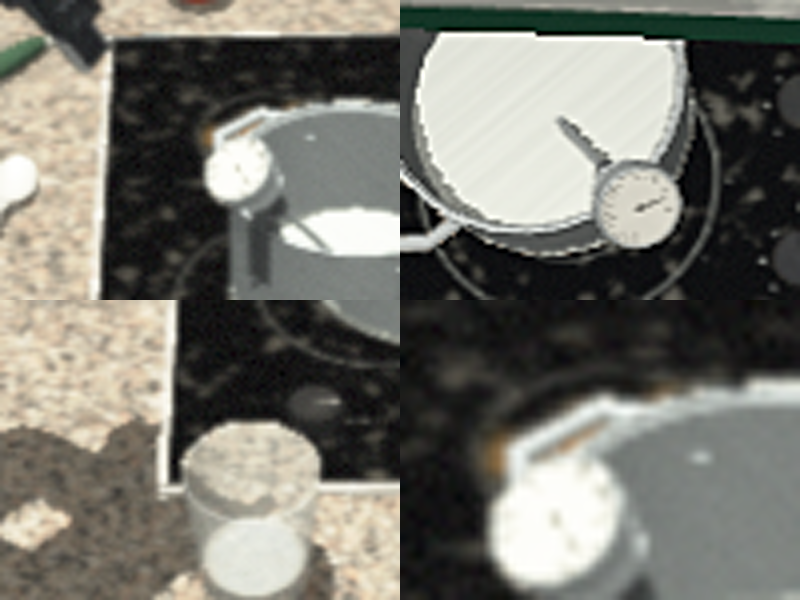

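The thermometer stands in the sleeve with its tip inside the pan, and the tumbler is upright. The dial sits at side (329,182) and top (259,199). I'll check numerically that the pan hasn't shifted and the flange is seated.

```bash
python3 - <<'E'
from h import *
f=eyes.grab_frame("side");g=eyes.grab_frame("top")
for n,k,boxes in(("side",f,{"pan right":(350,160,60,75),"pan far/top":(345,160,45,20),"pan lower":(330,205,60,30),"tumbler":(295,245,40,60),"tub":(300,315,45,55),"jar":(352,288,28,55),"spoon":(255,175,30,50)}),("top",g,{"pan left":(180,160,50,60),"spoon":(160,265,90,40),"tumbler":(335,205,25,45)})):
    o=cv2.cvtColor(cv2.imread(f"pics/{n}0.png"),cv2.COLOR_BGR2GRAY).astype(np.float32); c=cv2.cvtColor(k["frame"],cv2.COLOR_RGB2GRAY).astype(np.float32)
    for b,(x,y,w,h) in boxes.items():
        a,e=o[y:y+h,x:x+w],c[y:y+h,x:x+w]; print(n,b,"shift",np.round(cv2.phaseCorrelate(a,e,cv2.createHanningWindow((w,h),cv2.CV_32F))[0],2),"mad",np.abs(a-e).mean().round(1))
def face(k,box):
    x,y,w,h=box; im=k["frame"][y:y+h,x:x+w].astype(int); m=((im.min(2)>170)).astype(np.uint8)
    n,l,st,ce=cv2.connectedComponentsWithStats(m); i=[j for j in range(1,n)]; i=max(i,key=lambda j:st[j,4]); print(st[i]); return ce[i]+[x,y]
print(face(f,(318,170,20,25)))
P,e=tri(f,(329.35,182.1),g,(258.9,201-2.4)); print("face",P,e)
T,e=tri(f,(270+325/4-.4,140+250/4-.4),g,(200+162/4-.4,150+122/4-.4)); print("tip",T,e); a=P-T; L=np.linalg.norm(a);a/=L; print(L,a,"tilt",np.degrees(np.arccos(a[2])),"yaw",np.degrees(np.arctan2(a[1],a[0])),"flange",P-.032*a)
E
```

```text
side pan right shift [0.01 0.59] mad 1.0
side pan far/top shift [ 0.49 -0.12] mad 0.3
side pan lower shift [ 0.06 -0.2 ] mad 0.5
side tumbler shift [0.27 0.25] mad 3.8
side tub shift [0.45 0.03] mad 1.7
side jar shift [-0.06 -0.02] mad 2.2
side spoon shift [-0.03 -0.05] mad 0.8
top pan left shift [-0.04 -0.11] mad 0.7
top spoon shift [-0.   -0.01] mad 0.2
top tumbler shift [-0.93 -1.06] mad 22.2
[  4   0  16  20 234]
[329.32478632 180.16239316]
face [0.62766164 0.0317628  0.16520245] 0.00312415945371339
tip [0.6906455  0.09055368 0.05138536] 0.0037352944434959423
0.1427503625024244 [-0.44121685 -0.41184397  0.79731564] tilt 37.12547578645514 yaw -136.97204822584848 flange [0.64178058 0.04494181 0.13968835]
```

The pan hasn't moved. The flange triangulates to (0.642,0.045,0.140), and the mouth measured the same way was (0.641,0.044,0.140), so it appears seated. I'll give the dial's centre one light guarded push along the axis to confirm it's fully home, then retreat.

```bash
python3 - <<'E'
from h import *
lat=np.array([-.0014,.0029,.0005]); q=quat(AC,-1)
env.close_gripper(20)
env.movel(M+lat+.12*AC,velocity=.12,frame=QC); along()
env.movel(M+lat+.055*AC,velocity=.06,guard=4); env.hold(.2); along()
h=env.movel(M+lat+.022*AC,velocity=.015,guard=4); print(h); along()
p=monitor.sense()["position"]; h2=env.movel(p-.002*AC,velocity=.01,guard=4); print(h2); along()
env.movel(M+lat+.12*AC,velocity=.08); env.reach(M+.12*AC+np.array([-.1,-.1,.12]),q); env.hold(.5); along()
f=eyes.grab_frame("side");g=eyes.grab_frame("top")
cv2.imwrite("pics/end2.png",np.hstack([crop(f,(290,150),80,90,5),crop(g,(215,160),80,90,5)]))
E
```

```text
t=22.19 along=0.1206 lat= [-0.0012  0.0027  0.0005] F [-0.2 -0.4 -0.7] Fax -0.4 gap -0.0001 T [-0.17  0.19  0.02]
t=23.62 along=0.0553 lat= [-0.0013  0.0029  0.0005] F [0.7 0.5 0.2] Fax -0.2 gap 0.0013 T [-0.2   0.21 -0.01]
True
t=24.99 along=0.0338 lat= [-0.001   0.0031  0.0007] F [-0.1 -1.   4. ] Fax 3.8 gap 0.0016 T [ 0.11 -0.   -0.05]
True
t=25.20 along=0.0333 lat= [-0.      0.0033  0.0012] F [-1.1 -1.2  4.5] Fax 4.7 gap -0.0010 T [0.09 0.05 0.06]
t=27.71 along=0.2942 lat= [-0.0339 -0.043  -0.031 ] F [ 0.2  0.1 -0.1] Fax -0.2 gap -0.0020 T [-0.17  0.16 -0.01]
```

View pics/end2.png

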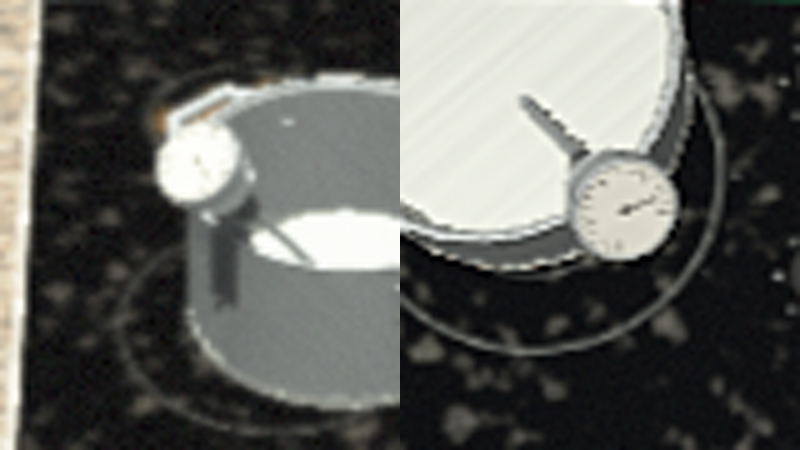

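The dial looks seated at side crop (197,163) and top crop (625,205). The push met the face about 2 mm higher than the given geometry implies, so I'll measure the stem's real tilt inside the pan, where it's dark on white.

```bash
python3 - <<'E'
from h import *
f=eyes.grab_frame("side");g=eyes.grab_frame("top")
fi={**f,"frame":255-f["frame"]};gi={**g,"frame":255-g["frame"]}
for thr in(50,70):
    a=stem(fi,(351,201),(344,195.6),0,w=3,thr=thr);b=stem(gi,(241.5,181.5),(249,189.4),1,w=4,thr=thr)
    d=axis(f,a,g,b);print(a,b,"\naxis",d,"tilt",np.degrees(np.arccos(d[2])),"yaw",np.degrees(np.arctan2(d[1],d[0])),"off",np.degrees(np.arccos(d@AC)))
# dial-case circle centres (top): white face blob
for n,k,(x,y,w,h),(lo) in(("side",f,(315,168,26,28),150),("top",g,(243,185,32,32),140)):
    im=cv2.cvtColor(k["frame"],cv2.COLOR_RGB2GRAY)[y:y+h,x:x+w]
    print(n); print("\n".join(" ".join("%3d"%v for v in r) for r in im[::2,::1]))
E
```

```text
(array([349.74217094, 201.86107122]), array([344.99141962, 194.92130451]), np.float32(0.16229963)) (array([241.45880277, 181.54342655]), array([249.35074552, 189.03027637]), np.float32(0.18283784)) 
axis [-0.36718151 -0.3331662   0.86843424] tilt 29.722805640878626 yaw -137.7806233407794 off 0.8056657294172961
(array([349.40395741, 201.98858814]), array([345.04568529, 194.95230291]), np.float32(0.22310689)) (array([241.59528046, 181.39987364]), array([249.47631101, 188.89946286]), np.float32(0.21441048)) 
axis [-0.35054003 -0.31253443  0.88286121] tilt 28.010540640750964 yaw -138.2804465369129 off 2.0498981470821604
side
 37  23  20  27  32  42  56  63  57  40  34  28  31  44  63  96 136 199 236 230 227 237 241 241 233 220
 38  24  25  33  43  57  59  54  49  48  58  86 129 173 217 226 216 189 162 153 163 193 203 197 181 176
 22  20  25  40  58  67  72  93 125 179 223 231 224 198 166 146 151 183 199 196 187 174 158 130 128 125
 25  25  29  42  67  85  93 121 186 235 223 166 157 175 210 218 217 213 206 180 139 122 118 119 125 121
 17  24  24  36  54  70  83 106 170 228 230 241 249 242
[... 2336 characters left out ...]
 213 212 213 214 216 217 220 219 190 106  18  29  25  13  13
 69  81  87  88  85  84  76 119 166 208 218 216 212 211 214 211 214 214 214 213 214 215 220 216 173  79   6  22  18  16  16  11
 88  85  84  82  82  78 103  95  93 139 176 209 222 196 207 176 194 218 217 219 220 216 175  81  15  54  61  40  15  14  13  39
116 101  98 130 149 190 161  54  48  85  90  68 126 163 179 186 187 184 175 106   0   0   0  14  19  20  16  18  15  12  52  99
  0   5  32  45  38  48  60  55  49  45  43  28  16  17  34  47  36  17  11  15  16  18  24  22  18  17  10  12  16  73  87  51
 56  62  71  60  33  12  10  14  15  16  14  18  16  15  15  13  12  18  16  19  15  14  17  39  54  55  37  46  85  69  28  13
```

The stem's tilt is about 29° and aligned with the sleeve, it met a hard stop in both pushes, and the pan is unmoved. I'll hand in now.

```bash
python3 -c "
from h import *
print(monitor.sense()['clock'], job.hand_in())"
```

```text
the job is handed in; nothing more can be done
27.9083 None
```

The thermometer is in the clip's sleeve with its tip inside the pan and has been let go. The flange came to a firm stop on the mouth, though one check put the dial about 2 mm high. The pan did not move, the tumbler is upright, and I handed the job in at about 28 s.

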